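Serve a sweet from the lever dispenser and present the dish

ROBOT

A 6-joint arm with a two-finger parallel gripper is mounted at the origin on a cart in front of the work surface, level with it; the furniture and walls round the work are solid. World frame = base frame: x ahead of the robot, y to its left, z up, the work surface at z = 0. Lengths are in mm, angles in rad, forces in N, time in s.
With the tool pointing down it reaches from about 300 to 775 mm from the base axis. Payload 14.6 kg.
Tool frame: the origin (TCP) lies at the centre of the arm's flange, where the gripper is bolted on; the fingertips stand 199 mm ahead of it and the grasp point (between the pads) lies ahead of it (ctrl.grasp_offset is the z of the grasp point in the tool frame, in mm); z points along the fingers, y is the line along which they close (so a half turn about z gives the same grasp; the last joint's range is limited). The gripper opens to 94 mm and grips with 3 to 60 N. Pads are 16 mm wide; open, the fingers measure 119 mm over their backs; the gripper's body (75 mm by 177 mm) begins 78 mm behind the grasp point.
Start: joints at [1.074, 0.3, 1.521, -0, 1.321, -0.067], TCP at [229.176, 499.969, 404.646] pointing down, gripper open.
Joint ranges: [-3.03, 3.03], [-0.79, 2.21], [0.23, 2.52], [-1.04, 4.18], [0, 3.07], [-2.55, 2.55]. Speed limits (rad/s): [2.22, 2.22, 2.57, 3.14, 3.14, 3.14].

INTERFACE

Orientations are given as a rotation vector (axis times angle).
In Python, from station import monitor, eyes, order, nets, ctrl gives the robot as it stands.
- The arm moves only by the tool send_rows, never from a script. Its arguments are lists of equal length, an entry for each row: "linear": the shift along the tool's x, y, z in m, a list of three; "yaw": the turn about the tool's z in degrees. In form: {"linear": [[tx, ty, tz], ...], "yaw": [yaw, ...]}. A call has 1 to 10 rows; each row is the pose to reach, as a shift and turn from the pose commanded when the call began, along the tool's axes at that moment; what a row does not reach only later rows make up. A row lasts 1/12 s, in which the tool goes at most 41.7 mm and 7.16 degrees, less where a joint would pass 70% of its speed; a pose out of reach is approached as far as the arm can. A call with a gripper value outside its range is refused whole. "gripper" is the closure in counts, from 0 (fully open) to 255 (shut), set as the call begins (left out, the last holds). The fingers move at their own pace and stop on an object; "newtons" is the grip in N (left out, the last holds). Time passes only in rows, so rows that repeat a pose let the fingers close. It gives the time, the measured TCP pose, the force, the opening and the grip force at its end, in the units of the state.
- monitor.get_state(): the state, without advancing time (a new reading comes with each control period).
- eyes.camera(name): name is "scene" or "top"; returns (picture, depth): 420x560x3 uint8, blue, green, red; 420x560 float32, mm along the optical axis (not along the pixel's ray), 0 where there is no reading.
- eyes.camera_params(name): a dict with "fx", "fy", "cx", "cy" (pixels), "view" (4x4, takes a point from world to camera coordinates). Camera axes: x right, y down, z forward; pixel columns grow to the right and rows downward; lengths in mm; the calibration is good to about 2 mm. A picture is of the moment at which its call begins. camera_params takes no time and is no camera call.
- order.job_done(): hands the job in; it is judged then, once.
Trained networks look in the newest picture that a camera, given by its name, has taken for a name from the list of things; names that differ only in an ending like _2 or _b are one class to them, and where a whole thing is asked for, a point or a joint stands for the part that bears it (a point fixed in the world has none). Each returns a list of dicts, best first, with "conf" (0 to 1); they miss things now and then, are a little off and sometimes report something else, mostly with a low value. They report only what shows in the picture. A call takes as long as a camera call. They do not tell look-alikes from the thing itself.
- nets.masks_of(name, camera): "mask" (420x560 bool, what is visible of it) and "pixel" ([column, row] in pixels, amid what is visible of it).
- nets.spot_point(name, camera): "pixel" ([column, row] in pixels: a listed point, or the origin of a listed thing).
The state is a dict: "time_s": time; "q": joint angles; "qd": joint speeds; "tau": joint torques, N m; "eef_pos": TCP position; "tool_rot": TCP orientation; "force": force on the tool from outside, world axes, zero at the start; "moment": the same for the moment, N m; "opening": finger opening in mm; "finger_force": force on a finger pad.
Only numpy, scipy, OpenCV 4.12 (cv2) and the standard library are available. Lean on these libraries where they do the work, as an engineer would, in place of code of your own. Each camera call takes 0.05 s, during which the arm holds its last target. There are 200 camera calls.

TASK

Pull the sweet dispenser's sprung lever towards its spout through its full stroke, so that the ball-shaped sweet rolls into the dish, and ease the lever slowly all the way back to rest without letting it fly back. Draw the dish out from under the spout by its arched handle, lift it about 10 cm, and only then turn it a quarter turn in the air, so that the arch, which stood across the spout's direction, lies in line with it, the dish always level and the sweet in its middle. Finish still holding the dish there, level and still, and leave the other things where they stand.

Things in the scene. Friction and masses are not known exactly. Their poses are not given: they have to be found in the camera images.
- dispenser: Lever-action sweet dispenser, fixed: aluminium housing 46x56 mm, 134 mm tall with its domed cap, on a base plate 110x104x8 mm (x -50 to +60), a sloping open chute at its front. Origin: centre under the housing, on the worktop. Its -x axis points out of the front along the spout direction, z up; yaw -1.2 to -0.6, so it faces the robot's left.
- gate (a joint): How far the small steel gate across the chute is raised, in m: 0 shut, 0.03 open; moved by the lever only. It stands 50 mm in front of the dispenser's origin, between guides 88 mm high. The sweet waits behind it and can pass only near the end of the lever's stroke; it then rolls down into the dish by itself in about a second.
- spout (a point): Lip of the chute, middle of its floor: 82 mm in front of the dispenser's origin, 44 mm above the worktop. Chute 34 mm wide, side walls up to 58 mm above the worktop at the lip. The lip's underside is 40 mm above the worktop and overhangs the rim of the dish by about 7 mm, so draw the dish away along the spout direction before lifting it.
- pull_lever (a joint): Lever angle in rad: 0 at rest (stop), 0.60 fully forward (stop). Yoke hinged about the dispenser's y axis, 60 mm above its origin. At value q the crossbar is 130*sin(0.15-q) mm along the dispenser's x and 60+130*cos(0.15-q) mm above the worktop. A spring pulls it back, about 2.5 N at the bar at rest, 9 N at full stroke; let go, it flies back at about 5 rad/s. Ease it back at 1 rad/s or less.
- lever_bar (a point): Middle of the lever's crossbar (moves with the lever): a wooden sleeve 14 mm thick, 56 mm long, lying along the dispenser's y axis between two 8 mm steel arms 84 mm apart. At rest 189 mm above the worktop. Can be pinched from above, fingers before and behind it; it turns in the grip. Free space for 40 mm below it.
- dish: Round steel dished plate, diameter 110 mm, rim 22 mm high, 0.13 to 0.21 kg, standing 130 mm in front of the dispenser's origin. Origin: centre of its underside; z up; x along the arch of its handle (5 mm wire, rim to rim over the middle). At the start x lies along the dispenser's y within 0.12 rad. Its floor slopes 8 degrees down to the middle, so a ball settles there unless tilted or jerked.
- dish_centre (a point): Middle of the dish's inner floor, 5 mm above the dish's origin.
- dish_grip (a point): Centre of the wooden grip on top of the arch, straight over the dish's middle, 100 mm above the dish's origin: 46 mm long (along the dish's x), 12 mm thick (along its y), 18 mm high. Take it from above, fingers closing along the dish's y axis.
- sweet_center (a point): Centre of the sweet, a hard white ball of 24 mm diameter, 10 to 17 g, loose; its centre is 12 mm or so above the dish's floor once it lies in the dish.
- spice_jar_5: Bystander, to be left alone: spice jar with a screw cap, 44 mm wide, 102 mm tall, beside the dispenser, on its +y side. Origin at the centre of its underside.
- garlic_1: Bystander, to be left alone: garlic bulb, 56 mm. Origin at the centre of its underside.
- mug_2: Bystander, to be left alone: dark coffee cup with a handle, 66x93x49 mm. Origin at the centre of its underside.
- lemon_1: Bystander, to be left alone: lemon, 71x53x54 mm. Origin at the centre of its underside.
- tin_1: Bystander, to be left alone: food tin, 57 mm wide, 72 mm tall. Origin at the centre of its underside.
- mill_1: Bystander, to be left alone: turned wooden pepper mill, 58 mm wide, 170 mm tall. Origin at the centre of its underside.
- tumbler_5: Bystander, to be left alone: glass tumbler, 70 mm wide, 82 mm tall. Origin at the centre of its underside.
There are look-alikes about, which are no part of the job. There is more than one size of the dish; the job needs the larger.

How it is judged (in metres and radians):
On the way, in this order (a step that is already met when the one before it is completed fails the run):
1. the lever is pulled through its full stroke (value of joint pull_lever above 0.54 rad), for 0.1 s.
2. the lever is back at rest and the sweet lies in the dish, which still stands on the worktop (value of joint pull_lever below 0.06 rad and horizontal distance between sweet_center and dish_centre below 0.03 m and z of sweet_center in the frame of dish below 0.026 m and height (world z) of dish below 0.01 m), for 0.2 s.
3. the dish is lifted off the worktop by its handle, level, the arch still across the spout, the sweet in its middle (height (world z) of dish above 0.05 m and angle between dish's own z axis and vertical below 0.1 rad and contact force between the fingers and dish above 1 N and horizontal distance between sweet_center and dish_centre below 0.015 m and z of sweet_center in the frame of dish below 0.026 m and angle between the x axis of dish and the x axis of dispenser, either way round above 1.2 rad), for 0.2 s.
At the end, for the whole second after the job is handed in: Gripper holds the dish over 50 mm above the worktop, within 0.10 rad of level, at rest, clear of the dispenser; arch in line with the spout direction within 0.22 rad, either way round; sweet in the dish within 15 mm of its middle; lever at rest (below 0.06 rad) (height (world z) of dish above 0.05 m and angle between dish's own z axis and vertical below 0.1 rad and horizontal distance between sweet_center and dish_centre below 0.015 m and z of sweet_center in the frame of dish below 0.026 m and contact force between the fingers and dish above 1 N and angle between the x axis of dish and the x axis of dispenser, either way round below 0.22 rad and value of joint pull_lever below 0.06 rad and contact force between dish and dispenser below 0.1 N and linear speed of dish below 0.03 m/s and angular speed of dish below 0.15 rad/s); the arm keeps its last pose, push and grip.
It fails at once if the lever flies back (faster than 2 rad/s) (velocity of joint pull_lever below -2 rad/s and value of joint pull_lever above 0.1 rad).
It fails at once if the sweet strays over 25 mm from the middle of the lifted dish, or leaves it (height (world z) of dish above 0.02 m and horizontal distance between sweet_center and dish_centre above 0.025 m).
It fails at once if the dish is tipped by more than 0.2 rad (angle between dish's own z axis and vertical above 0.2 rad).
It fails at once if the sweet ends up on the worktop (height (world z) of sweet_center below 0.0145 m and horizontal distance between sweet_center and dish_centre above 0.05 m).
It fails at once if a bystander is shifted by more than 30 mm (distance of any of spice_jar_5, garlic_1, mug_2, lemon_1, tin_1, mill_1, tumbler_5 from where it was at the start of the episode above 0.03 m).
It also fails if it takes over 61 s, if anything falls off the work surface, if the arm or the gripper's body presses on something with over 40 N, if the wrist force passes 120 N, or if a joint passes its speed limit or range.

## Working session

There is one attempt and no reset: what is moved stays moved. The work goes in short steps, Python scripts to look and compute and a tool call to move; the robot and the scene stay as the last step left them, time stands still between calls to the robot, and variables do not carry over. Pictures are saved under pics/ and viewed, at most 10 in all, crops included, and the job is handed in when it is done.

Besides the shell and the picture viewer there is one more tool, called after "Request:" as a command line: name --pt "numbers of a row" for each row, then --argument value for the rest. send_rows: Moves the arm, as the interface text tells. Its arguments: {"type":"object","properties":{"linear":{"type":"array"},"yaw":{"type":"array"},"gripper":{"type":"number"},"newtons":{"type":"number"}},"required":["linear","yaw"]}

```bash
mkdir -p pics; cat > h.py <<'E'
import numpy as np, cv2
from station import monitor, eyes, order, nets, ctrl
def look(n):
    im,d=eyes.camera(n); return im,d,eyes.camera_params(n)
def px2w(p,d,P,z=None):
    # z: intersect ray with world plane z, else use depth d (scalar)
    r=np.array([(p[0]-P['cx'])/P['fx'],(p[1]-P['cy'])/P['fy'],1.]); V=np.linalg.inv(P['view'])
    o=V[:3,3]; v=V[:3,:3]@r
    return o+v*((z-o[2])/v[2] if z is not None else d)
def cloud(d,P):
    v,u=np.mgrid[:d.shape[0],:d.shape[1]]
    c=np.stack([(u-P['cx'])/P['fx']*d,(v-P['cy'])/P['fy']*d,d,np.ones_like(d)],-1)
    return (c@np.linalg.inv(P['view']).T)[...,:3]
E
python3 - <<'E'
from h import *
print(monitor.get_state(),ctrl.grasp_offset)
for n in('scene','top'):
    im,d,P=look(n); cv2.imwrite(f'pics/{n}0.png',im); print(n,P)
    for t in('dish_grip','dish_centre','lever_bar','spout','dispenser','dish'):
        for r in nets.spot_point(t,n)[:4]: print(t,r)
E
```

```text
{'time_s': 0.0, 'q': array([ 1.07443365e+00,  3.00486268e-01,  1.52157702e+00, -2.39277852e-05,
        1.32071413e+00, -6.65996121e-02]), 'qd': array([ 0.00014269,  0.00012249, -0.00098754, -0.00131667,  0.00058217,
       -0.00119588]), 'tau': array([-7.22091572e-04, -5.31816244e+01, -3.52737486e+01,  7.07612699e-02,
        2.44102604e-02, -1.26536997e-04]), 'eef_pos': array([229.15007042, 499.95707259, 404.07959323]), 'tool_rot': array([-6.69812451e-01, -3.06904295e+00,  1.79772780e-03]), 'force': array([-0.23985235, -0.50629601,  0.40171882]), 'moment': array([-0.01149304, -0.07248171,  0.00421388]), 'finger_force': 0.0, 'opening': 94.05794087369281} 180.4
scene {'fx': 410.55101909347945, 'fy': 410.55101909347945, 'cx': 284.3660217611123, 'cy': 207.91088386121507, 'view': array([[ 7.96339781e-01, -6.04406618e-01, -2.31429169e-02,
        -5.51336451e+02],
       [-2.62452433e-01, -3.10817060e-01, -9.13515996e-01,
         2.25945835e+02],
       [ 5.44941900e-01,  7.33543043e-01, -4.06143977e-01,
         1.08282828e+03],
       [ 0.00000000e+00,  0.00000000e+00,  0.00000000e+00
[... 710 characters left out ...]
     [ 2.45339137e-01, -5.72772782e-02, -9.67743779e-01,
         1.50656768e+03],
       [ 0.00000000e+00,  0.00000000e+00,  0.00000000e+00,
         1.00000000e+00]])}
dish_grip {'pixel': [342.6, 220.5], 'conf': 0.68}
dish_grip {'pixel': [280.5, 242.3], 'conf': 0.65}
dish_centre {'pixel': [280.0, 250.9], 'conf': 0.94}
dish_centre {'pixel': [276.8, 242.4], 'conf': 0.23}
lever_bar {'pixel': [305.9, 205.6], 'conf': 0.63}
spout {'pixel': [288.1, 240.6], 'conf': 0.91}
spout {'pixel': [369.9, 234.1], 'conf': 0.32}
dispenser {'pixel': [301.5, 225.3], 'conf': 0.85}
dish {'pixel': [341.7, 224.2], 'conf': 0.63}
dish {'pixel': [279.9, 248.3], 'conf': 0.56}
dish {'pixel': [270.0, 197.8], 'conf': 0.22}
```

```bash
python3 -c "
import cv2,numpy as np
" ; ls pics
```

```text
scene0.png
top0.png
```

View pics/scene0.png

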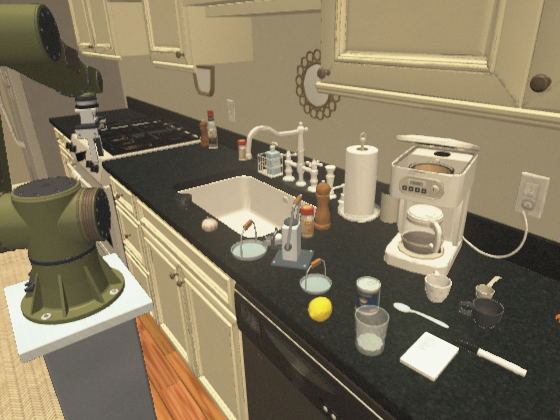

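View pics/top0.png

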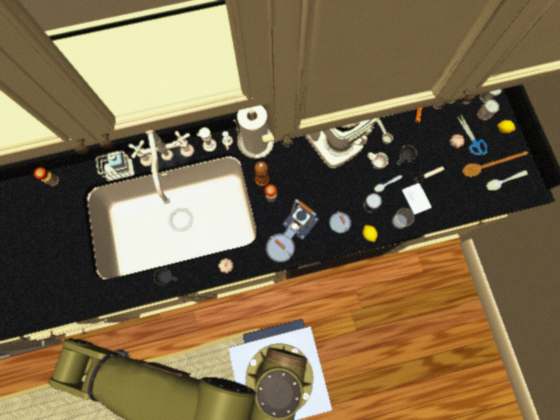

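```bash
python3 - <<'E'
from h import *
P=eyes.camera_params('top'); T=lambda p,z:px2w(p,0,P,z).round(1)
D=T((301.5,225.3),0);S=T((288.1,240.6),44);B=T((305.9,205.6),188.5);G=T((280.5,242.3),100);C=T((280,250.9),5)
print('top',D,S,B,G,C,'small',T((342.6,220.5),80),T((341.7,224.2),0))
print('yaw',np.arctan2(*(D-S)[1::-1]),np.arctan2(*(D-G)[1::-1]),np.arctan2(*(D-C)[1::-1]))
P=eyes.camera_params('scene')
print('scene',T((292.8,262.2),0),T((263.9,242.5),44),T((297.7,200.4),188.5),T((247.3,220.1),100),T((250.9,252.9),5))
for n in('top','scene'):
    im,d,P=look(n); X=cloud(d,P); np.save(n+'.npy',X)
    for t in('mug_2','tin_1','mill_1','tumbler_5','garlic_1','lemon_1','spice_jar_5','dish'):
        for r in nets.masks_of(t,n)[:3]:
            p=X[r['mask']]; p=p[p[:,2]>5]
            if len(p): print(n,t,r['conf'],r['pixel'],np.median(p,0).round(),'z98',np.percentile(p[:,2],98).round(), (np.percentile(p,97,axis=0)-np.percentile(p,3,axis=0)).round())
E
```

```text
top [ 535.8 -226.4    0. ] [ 481.1 -155.9   44. ] [ 564.9 -241.1  188.5] [ 472.3 -123.4  100. ] [ 455.4 -117.     5. ] small [ 499.8 -376.1   80. ] [ 500.8 -384.7    0. ]
yaw -0.9109326344957476 -1.0183292166701268 -0.9370179522815965
scene [ 540.7 -240.6    0. ] [ 499.1 -155.4   44. ] [ 564.6 -236.7  188.5] [483.9 -93.7 100. ] [ 470.5 -124.4    5. ]
top mug_2 0.57 [163.1, 276.0] [468. 347.  22.] z98 52.0 [52. 72. 45.]
top mug_2 0.55 [370.5, 235.6] [ 432. -472.   45.] z98 57.0 [53. 44. 25.]
top mug_2 0.41 [370.8, 201.2] [ 544. -512.   67.] z98 77.0 [51. 50. 68.]
top tin_1 0.59 [372.0, 203.7] [ 545. -512.   67.] z98 77.0 [51. 50. 68.]
top mill_1 0.72 [259.3, 172.3] [ 750. -117.  122.] z98 165.0 [ 39.  47. 150.]
top mill_1 0.24 [371.8, 202.0] [ 545. -512.   67.] z98 77.0 [51. 50. 69.]
top tumbler_5 0.56 [399.7, 219.5] [ 457. -620.   40.] z98 88.0 [61. 65. 79.]
top garlic_1 0.56 [223.2, 269.8] [446. 100.  37.] z98 50.0 [43. 45. 25.]
top lemon_1 0.72 [369.2, 233.6] [ 432. -471.   44.] z98 57.0 [55. 44. 30.]
top lemon_1 0.38 [302.1, 218.4] [ 536. -216.   77.] z98 195.0 [101. 114. 189.]
to
[... 606 characters left out ...]
1.]
scene mill_1 0.8 [321.4, 204.5] [ 751. -133.   78.] z98 160.0 [ 45.  41. 150.]
scene tumbler_5 0.87 [369.7, 329.7] [ 447. -619.   56.] z98 83.0 [65. 65. 73.]
scene garlic_1 0.59 [289.7, 243.1] [ 531. -239.   57.] z98 195.0 [105. 108. 186.]
scene garlic_1 0.49 [208.4, 226.2] [442.  85.  32.] z98 48.0 [40. 27. 34.]
scene lemon_1 0.83 [321.7, 306.3] [ 423. -490.   41.] z98 55.0 [48. 37. 38.]
scene spice_jar_5 0.77 [308.7, 218.2] [ 669. -151.   64.] z98 104.0 [34. 30. 92.]
scene dish 0.69 [246.2, 248.1] [ 468. -117.   14.] z98 111.0 [ 98. 101. 102.]
scene dish 0.66 [313.6, 279.3] [ 511. -378.   11.] z98 83.0 [78. 75. 77.]
scene dish 0.49 [209.4, 226.5] [443.  86.  31.] z98 49.0 [44. 32. 35.]
```

The scene view shows the large dish at (248,248) under the spout, the small one at (316,285) to its right, and the dispenser at (292,245). In the top view the large dish is at (280,248), the small one at (341,223), and the dispenser at (300,218). The large one, about 110 mm and 110 mm tall, fits. I'll confirm that in one enlarged crop and refine from the cloud.

```bash
python3 - <<'E'
from h import *
im=cv2.imread('pics/scene0.png'); cv2.imwrite('pics/crop1.png',cv2.resize(im[180:300,200:350],None,fx=5,fy=5,interpolation=3))
R={n:np.load(n+'.npy').reshape(-1,3) for n in('top','scene')}
def near(X,c,r): return np.hypot(X[:,0]-c[0],X[:,1]-c[1])<r
def rect(p): return cv2.minAreaRect(p[:,:2].astype(np.float32))
for n,X in R.items():
    g=X[near(X,(470,-120),40)&(X[:,2]>95)]; b=X[near(X,(560,-235),60)&(X[:,2]>178)&(X[:,2]<202)]
    rim=X[near(X,(465,-119),65)&(X[:,2]>14)&(X[:,2]<30)]
    pl=X[near(X,(535,-230),90)&(X[:,2]>4)&(X[:,2]<13)]
    for k,p in dict(grip=g,bar=b,rim=rim,plate=pl).items():
        c=p.mean(0); w,v=np.linalg.eigh(np.cov((p-c)[:,:2].T))
        print(n,k,len(p),c.round(1),'rect',np.round(rect(p),1).tolist() if 0 else [np.round(q,1).tolist() for q in rect(p)],'ang',np.arctan2(v[1,1],v[0,1]).round(3),'std',np.sqrt(w).round(1),'z',np.percentile(p[:,2],[2,98]).round())
E
```

```text
top grip 52 [ 466.  -119.6  105.3] rect [[465.5, -119.7], [71.7, 11.1], 30.8] ang -2.574 std [ 3.4 17.6] z [ 96. 112.]
top bar 83 [ 559.2 -236.3  191.8] rect [[559.8, -236.8], [90.6, 12.9], 39.0] ang -2.479 std [ 3.5 25.3] z [183. 197.]
top rim 160 [ 468.7 -121.    18.2] rect [[466.9, -119.9], [102.5, 108.7], 76.5] ang -3.042 std [33.1 34.3] z [14. 27.]
top plate 273 [ 534.8 -228.7    7.4] rect [[532.2, -233.5], [165.7, 165.0], 71.8] ang 1.57 std [40.2 46.1] z [ 4. 13.]
scene grip 68 [ 462.6 -126.6  104.9] rect [[468.4, -123.2], [71.8, 9.8], 29.8] ang -2.613 std [ 2.7 16.9] z [ 96. 112.]
scene bar 78 [ 551.5 -247.   192.5] rect [[558.2, -240.4], [90.3, 12.3], 36.7] ang -2.52 std [ 3.3 24.2] z [181. 198.]
scene rim 231 [ 465.6 -116.2   19.3] rect [[464.5, -121.3], [111.7, 105.9], 81.0] ang 0.981 std [30.8 41.7] z [14. 27.]
scene plate 503 [ 542.3 -241.6    8.9] rect [[533.2, -219.5], [122.7, 157.4], 45.6] ang 2.643 std [28.  38.3] z [ 4. 12.]
```

View pics/crop1.png

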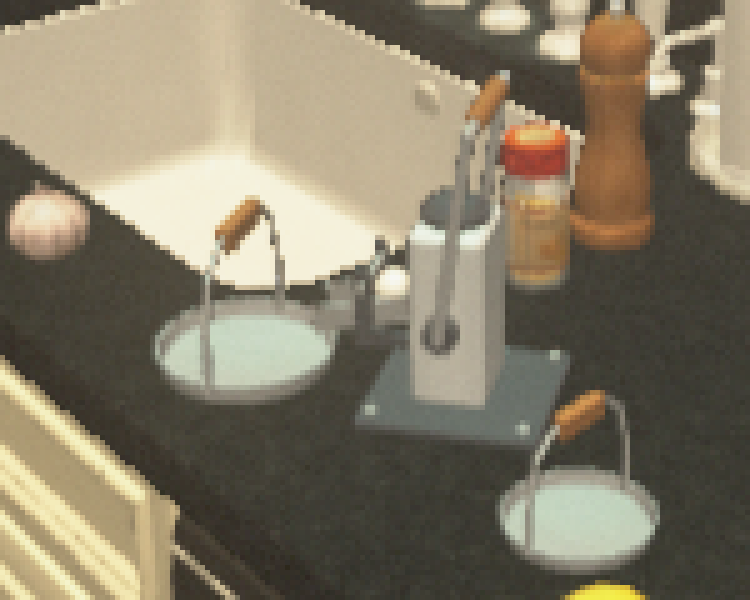

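The crop shows the spout lip over the large dish's rim at crop (320,320), the sweet behind the gate at (393,280), and the small dish standing free at (578,515). The larger dish is the one to use.

All measurements agree: yaw ≈ -0.91, bar (559,-238), origin (547,-223), dish (467,-120).

```bash
cat >> h.py <<'E'
from scipy.spatial.transform import Rotation as Ro
def to(x,y,z,ang):
    """grasp-point target (mm), world angle of tool y (deg) -> shift in tool axes (m), yaw (deg)"""
    s=monitor.get_state(); R=Ro.from_rotvec(s['tool_rot']).as_matrix()
    d=R.T@(np.array([x,y,z+ctrl.grasp_offset])-s['eef_pos'])/1000
    a=np.degrees(np.arctan2(R[1,1],R[0,1])); print('shift',d.round(4),'yaw',round((a-ang+180)%360-180,2),'tilt',R[2,2].round(4))
E
python3 - <<'E'
from h import *
to(559,-238,260,-52.1)
for n in('top','scene'):
    X=np.load(n+'.npy').reshape(-1,3); a=np.array([229,500]);b=np.array([559,-238]);u=(b-a)/np.linalg.norm(b-a)
    r=X[:,:2]-a; t=r@u; l=abs(r@[-u[1],u[0]])
    m=(t>120)&(t<900)&(l<130)&(X[:,2]>150); print(n,m.sum()); 
    for k in range(100,900,50):
        q=m&(t>k)&(t<=k+50)
        if q.any(): print(k,q.sum(),X[q,2].max().round(),X[q].mean(0).round())
E
```

```text
shift [-0.6073 -0.5334 -0.0358] yaw 117.47 tilt -1.0
top 1097
100 302 592.0 [191. 336. 565.]
150 161 587.0 [189. 304. 566.]
750 24 196.0 [ 584. -213.  183.]
800 118 531.0 [ 598. -226.  316.]
850 492 1042.0 [ 707. -258.  762.]
scene 745
100 113 545.0 [197. 337. 502.]
150 88 586.0 [190. 300. 531.]
750 16 175.0 [ 591. -211.  162.]
800 189 531.0 [ 602. -230.  329.]
850 339 688.0 [ 705. -257.  559.]
```

```bash
python3 - <<'E'
from h import *
for n in('top','scene'):
    X=np.load(n+'.npy').reshape(-1,3); r=np.hypot(X[:,0]-559,X[:,1]+238)
    for lo,hi in((0,60),(60,90),(90,130),(130,170),(170,220)):
        m=(r>=lo)&(r<hi)&(X[:,2]>200); 
        if m.any(): print(n,lo,hi,m.sum(),X[m].min(0).round(),X[m].max(0).round())
E
```

```text
top 90 130 45 [ 672. -210.  503.] [ 683. -185.  531.]
top 130 170 9072 [ 679. -335.  482.] [ 721. -149. 1056.]
top 170 220 8111 [ 696. -407.  467.] [ 765.  -69. 1076.]
scene 90 130 82 [ 672. -215.  502.] [ 683. -185.  531.]
scene 130 170 3827 [ 681. -335.  454.] [ 729. -161.  692.]
scene 170 220 2885 [ 695. -408.  454.] [ 731. -130.  684.]
```

Request:
send_rows --pt "-0.03 -0.027 -0.002" --pt "-0.06 -0.053 -0.004" --pt "-0.09 -0.08 -0.006" --pt "-0.12 -0.106 -0.008" --pt "-0.15 -0.132 -0.01" --pt "-0.18 -0.16 -0.012" --pt "-0.21 -0.186 -0.014" --pt "-0.24 -0.212 -0.016" --pt "-0.27 -0.24 -0.018" --pt "-0.3 -0.264 -0.02" --yaw '[6,12,18,24,30,36,42,48,54,60]' --gripper 0

```text
time_s: 2.43
eef_pos: [391.9, 132.9, 425.1]
tool_rot: [2.121, 2.317, 0.001]
force: [0.0, 0.4, 0.3]
opening: 94.0
finger_force: 0.0
```

```bash
python3 - <<'E'
from h import *
to(559,-238,260,-52.1)
E
```

```text
shift [-0.3842  0.1336 -0.0152] yaw 57.18 tilt -1.0
```

Request:
send_rows --pt "-0.038 0.013 0" --pt "-0.077 0.027 0" --pt "-0.115 0.04 0" --pt "-0.154 0.053 0" --pt "-0.192 0.067 0" --pt "-0.231 0.08 0" --pt "-0.269 0.094 0" --pt "-0.307 0.107 0" --pt "-0.346 0.12 0" --pt "-0.384 0.134 0" --yaw '[6,12,18,24,30,36,42,48,54,57.2]'

```text
time_s: 3.27
eef_pos: [561.6, -236.9, 424.6]
tool_rot: [2.972, 1.018, 0.0]
force: [1.1, 1.0, 0.5]
opening: 94.0
finger_force: 0.0
```

```bash
python3 - <<'E'
from h import *
for n in('top','scene'):
    im,d,P=look(n); X=cloud(d,P).reshape(-1,3); cv2.imwrite(f'pics/{n}1.png',cv2.resize(im[100:300,180:400],None,fx=3,fy=3))
    for r in nets.spot_point('lever_bar',n)[:2]: print(n,r['conf'],px2w(r['pixel'],0,P,188.5).round(1))
    b=X[(np.hypot(X[:,0]-559,X[:,1]+238)<60)&(X[:,2]>178)&(X[:,2]<202)]
    if len(b): print(len(b),b.mean(0).round(1),cv2.minAreaRect(b[:,:2].astype(np.float32)))
s=monitor.get_state(); print(s['eef_pos'],s['q'],s['force'])
to(559,-238,190,-52.1)
E
```

```text
scene 0.8 [ 562.5 -228.3  188.5]
77 [ 552.  -246.5  192.5] ((556.8636474609375, -240.36412048339844), (88.76031494140625, 13.957423210144043), 36.71440887451172)
[ 561.306669   -235.39545081  423.82686035] [-4.57276488e-01  4.19615103e-01  1.31500739e+00  1.38695199e-04
  1.40829938e+00  4.47924077e-01] [ 0.19369517  0.7476696  -0.29678406]
shift [-0.0034  0.0007  0.0534] yaw 0.23 tilt -1.0
```

Request:
send_rows --pt "-0.001 0 0.01" --pt "-0.002 0 0.02" --pt "-0.003 0 0.03" --pt "-0.003 0 0.042" --pt "-0.003 0 0.05" --pt "-0.003 0 0.053" --pt "-0.003 0 0.053" --yaw '[0,0,0,0,0,0,0]'

```text
time_s: 4.05
eef_pos: [558.9, -236.5, 370.6]
tool_rot: [-2.968, -1.027, 0.002]
force: [0.0, -0.7, -1.1]
opening: 93.8
finger_force: 0.0
```

Request:
send_rows --pt "0 0 0" --pt "0 0 0" --pt "0 0 0" --pt "0 0 0" --pt "0 0 0" --pt "0 0 0" --pt "0 0 0" --pt "0 0 0" --pt "0 0 0" --pt "0 0 0" --yaw '[0,0,0,0,0,0,0,0,0,0]' --gripper 255 --newtons 20

```text
time_s: 4.88
eef_pos: [558.9, -236.6, 371.7]
tool_rot: [2.969, 1.027, 0.0]
force: [-0.2, 0.4, -0.1]
opening: 30.9
finger_force: 0.0
```

```bash
python3 - <<'E'
from h import *
s=monitor.get_state(); print(s)
R=Ro.from_rotvec(s['tool_rot']).as_matrix(); print('tool force',R.T@s['force'])
for q in np.linspace(0,.6,11): print(q.round(2),((130*np.sin(.15-q)-130*np.sin(.15))).round(1),((130*np.cos(.15-q)-130*np.cos(.15))).round(1))
E
```

```text
{'time_s': 4.8833, 'q': array([-4.60838468e-01,  4.53167310e-01,  1.38928831e+00,  4.25263980e-06,
        1.29906985e+00,  4.43684480e-01]), 'qd': array([-1.62341912e-03,  7.07700959e-04,  6.26723753e-04, -2.12810550e-05,
       -6.53156759e-04,  1.40679991e-03]), 'tau': array([-8.98126273e-04, -6.15501308e+01, -3.50557387e+01,  7.13595911e-02,
       -1.68598769e-02,  1.37572379e-04]), 'eef_pos': array([ 558.91502781, -236.63453499,  371.6704772 ]), 'tool_rot': array([2.96882990e+00, 1.02731224e+00, 7.85681873e-05]), 'force': array([-0.22068563,  0.35367176, -0.06574918]), 'moment': array([-0.0450875 ,  0.10585182, -0.06948233]), 'finger_force': 0.0, 'opening': 30.89361140621109}
tool force [ 0.04510031 -0.41443315  0.06572622]
0.0 0.0 0.0
0.06 -7.7 0.9
0.12 -15.5 1.4
0.18 -23.3 1.4
0.24 -31.1 0.9
0.3 -38.9 0.0
0.36 -46.5 -1.4
0.42 -54.1 -3.3
0.48 -61.6 -5.6
0.54 -68.9 -8.3
0.6 -76.0 -11.5
```

Request:
send_rows --pt "0 0 0" --pt "0 0 0" --pt "0 0 0" --pt "0 0 0" --pt "0 0 0" --yaw '[0,0,0,0,0]'

```text
time_s: 5.3
eef_pos: [559.0, -236.8, 371.8]
tool_rot: [2.968, 1.027, 0.001]
force: [2.2, -3.5, 1.1]
opening: 13.1
finger_force: 20.0
```

Request:
send_rows --pt "0 -0.004 -0.0005" --pt "0 -0.0077 -0.0009" --pt "0 -0.0116 -0.0012" --pt "0 -0.0155 -0.0014" --pt "0 -0.0194 -0.0014" --pt "0 -0.0233 -0.0014" --pt "0 -0.0272 -0.0012" --pt "0 -0.0311 -0.0009" --pt "0 -0.035 -0.0005" --pt "0 -0.0389 0" --yaw '[0,0,0,0,0,0,0,0,0,0]'

```text
time_s: 6.13
eef_pos: [535.1, -206.2, 373.0]
tool_rot: [2.966, 1.026, 0.005]
force: [6.4, -4.3, 6.2]
opening: 13.4
finger_force: 20.0
```

Request:
send_rows --pt "0 -0.0038 0.0007" --pt "0 -0.0076 0.0014" --pt "0 -0.0114 0.0023" --pt "0 -0.0152 0.0033" --pt "0 -0.019 0.0045" --pt "0 -0.0227 0.0056" --pt "0 -0.0265 0.007" --pt "0 -0.03 0.0083" --pt "0 -0.0336 0.0099" --pt "0 -0.0371 0.0115" --yaw '[0,0,0,0,0,0,0,0,0,0]'

```text
time_s: 6.97
eef_pos: [512.3, -177.1, 361.7]
tool_rot: [2.965, 1.026, 0.006]
force: [9.7, -7.7, 10.6]
opening: 13.7
finger_force: 20.0
```

Request:
send_rows --pt "0 -0.001 0.0003" --pt "0 -0.001 0.0003" --pt "0 -0.001 0.0003" --pt "0 -0.001 0.0003" --pt "0 -0.001 0.0003" --pt "0 -0.001 0.0003" --yaw '[0,0,0,0,0,0]'

```text
time_s: 7.47
eef_pos: [512.0, -176.8, 361.8]
tool_rot: [2.964, 1.025, 0.008]
force: [10.6, -9.3, 6.4]
opening: 13.3
finger_force: 20.0
```

```bash
python3 - <<'E'
from h import *
s=monitor.get_state(); R=Ro.from_rotvec(s['tool_rot']).as_matrix(); print('tool force',R.T@s['force'],s['opening'])
m=R.T@(s['eef_pos']-[559.0,-236.8,371.8]); print(m.round(1))
im,d,P=look('scene'); cv2.imwrite('pics/s2.png',cv2.resize(im[160:300,190:350],None,fx=5,fy=5,interpolation=3)[:600])
for n in('sweet_center','lever_bar'): print(nets.spot_point(n,'scene')[:3])
E
```

```text
tool force [ 2.62850297 13.9150155  -6.31310426] 13.26374817928
[  0.1 -76.3   9.5]
[{'pixel': [254.0, 249.7], 'conf': 0.37}]
[{'pixel': [270.0, 202.0], 'conf': 0.5}]
```

View pics/s2.png

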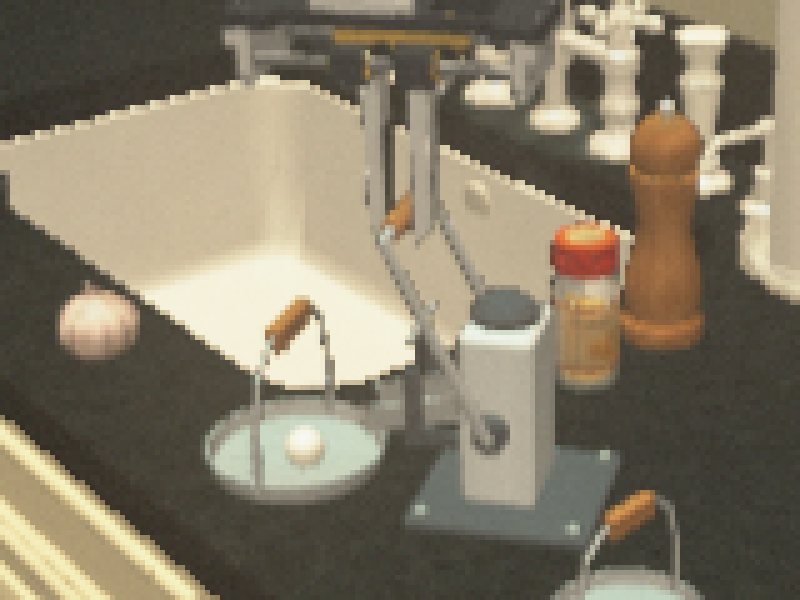

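The lever is fully forward with the bar held at crop (400,215), and the sweet lies in the dish at (305,445). Now I'll ease the lever back.

Request:
send_rows --pt "0 0.004 -0.0015" --pt "0 0.008 -0.003" --pt "0 0.0117 -0.0045" --pt "0 0.0155 -0.006" --pt "0 0.0193 -0.0072" --pt "0 0.023 -0.0083" --pt "0 0.0268 -0.0094" --pt "0 0.0306 -0.0103" --pt "0 0.0344 -0.0111" --pt "0 0.0381 -0.0118" --yaw '[0,0,0,0,0,0,0,0,0,0]'

```text
time_s: 8.45
eef_pos: [535.1, -206.3, 371.6]
tool_rot: [-2.969, -1.027, 0.0]
force: [4.8, -1.4, 1.1]
opening: 13.3
finger_force: 20.0
```

Request:
send_rows --pt "0 0.0039 -0.0005" --pt "0 0.0078 -0.0009" --pt "0 0.0117 -0.0012" --pt "0 0.0156 -0.0014" --pt "0 0.0195 -0.0014" --pt "0 0.0234 -0.0014" --pt "0 0.0273 -0.0012" --pt "0 0.0312 -0.0009" --pt "0 0.0351 -0.0005" --pt "0 0.0389 0" --yaw '[0,0,0,0,0,0,0,0,0,0]'

```text
time_s: 9.28
eef_pos: [559.0, -237.1, 371.5]
tool_rot: [-2.969, -1.027, 0.001]
force: [-2.8, -2.1, 1.0]
opening: 13.0
finger_force: 20.0
```

Request:
send_rows --pt "0 0.001 0" --pt "0 0.001 0" --pt "0 0.001 0" --pt "0 0.001 0" --yaw '[0,0,0,0]'

```text
time_s: 9.62
eef_pos: [559.4, -237.4, 371.5]
tool_rot: [-2.969, -1.027, 0.001]
force: [-2.9, -3.8, -2.1]
opening: 13.4
finger_force: 20.0
```

```bash
python3 - <<'E'
from h import *
s=monitor.get_state(); R=Ro.from_rotvec(s['tool_rot']).as_matrix(); print('tool force',R.T@s['force'],s['opening'])
m=R.T@(s['eef_pos']-[559.0,-236.8,371.8]); print(m.round(1))
E
```

```text
tool force [-4.59096399  1.19684011  2.11598104] 13.438772897673521
[-0.1  0.7  0.3]
```

Request:
send_rows --pt "0 0 0" --pt "0 0 0" --pt "0 0 0" --pt "0 0 0" --pt "0 0 0" --pt "0 0 0" --pt "0 0 0" --pt "0 0 0" --yaw '[0,0,0,0,0,0,0,0]' --gripper 110

```text
time_s: 10.28
eef_pos: [559.5, -237.4, 371.7]
tool_rot: [2.969, 1.027, 0.0]
force: [0.3, 0.4, -0.1]
opening: 53.0
finger_force: 0.0
```

Request:
send_rows --pt "0 0 -0.01" --pt "0 0 -0.025" --pt "0 0 -0.04" --pt "0 0 -0.05" --pt "0 -0.03 -0.05" --pt "0 -0.06 -0.05" --pt "0 -0.09 -0.05" --pt "0 -0.12 -0.05" --pt "0 -0.145 -0.05" --pt "0 -0.145 -0.05" --yaw '[0,0,0,0,0,2,4,6,7,7]'

```text
time_s: 11.12
eef_pos: [468.1, -121.0, 422.6]
tool_rot: [3.026, 0.845, 0.001]
force: [0.5, 0.0, 0.3]
opening: 53.1
finger_force: 0.0
```

```bash
python3 - <<'E'
from h import *
print(monitor.get_state()['opening'])
for n in('top','scene'):
    im,d,P=look(n); X=cloud(d,P).reshape(-1,3)
    m=np.hypot(X[:,0]-467,X[:,1]+120)<65
    g=X[m&(X[:,2]>95)&(X[:,2]<116)]; rim=X[m&(X[:,2]>14)&(X[:,2]<30)]
    for p in(g,rim): print(n,len(p),p.mean(0).round(1),cv2.minAreaRect(p[:,:2].astype(np.float32)))
    for r in nets.spot_point('sweet_center',n)[:2]: print('sweet',r,px2w(r['pixel'],0,P,17).round(1))
    b=X[(np.hypot(X[:,0]-559,X[:,1]+238)<60)&(X[:,2]>178)&(X[:,2]<202)]
    if len(b): print('bar',len(b),b.mean(0).round(1),cv2.minAreaRect(b[:,:2].astype(np.float32)))
to(467,-120.5,102,-59)
E
```

```text
53.09182841337522
top 0 [nan nan nan] ((0.0, 0.0), (0.0, 0.0), 0.0)
top 8 [ 488.5 -165.    18.4] ((487.938720703125, -164.46975708007812), (22.037681579589844, 9.127710342407227), 41.66603469848633)
sweet {'pixel': [279.7, 244.8], 'conf': 0.4} [ 477.4 -121.3   17. ]
bar 83 [ 558.9 -236.6  192.1] ((559.7033081054688, -236.89273071289062), (90.84967041015625, 13.542903900146484), 38.79814910888672)
scene 70 [ 462.5 -126.7  104.6] ((466.9098815917969, -123.45133972167969), (76.91232299804688, 11.502903938293457), 32.39814376831055)
scene 277 [ 466.6 -117.    19.7] ((465.5545349121094, -121.0801010131836), (111.45112609863281, 106.0173110961914), 60.55419921875)
sweet {'pixel': [306.3, 233.9], 'conf': 0.37} [ 664.7 -154.2   17. ]
sweet {'pixel': [248.8, 249.1], 'conf': 0.36} [ 467.3 -118.9   17. ]
bar 79 [ 551.1 -247.3  192.4] ((558.2320556640625, -240.72549438476562), (88.06989288330078, 12.933836936950684), 38.06191635131836)
shift [-0.0011 -0.0047  0.1395] yaw 0.18 tilt -1.0<stdin>:7: RuntimeWarning: Mean of empty slice.
  ret = um.true_divide(
```

Request:
send_rows --pt "-0.001 -0.001 0.02" --pt "-0.001 -0.001 0.04" --pt "-0.001 -0.001 0.055" --pt "-0.001 -0.001 0.07" --yaw '[0,0,0,0]'

```text
time_s: 11.65
eef_pos: [468.9, -123.8, 350.5]
tool_rot: [-3.026, -0.843, 0.001]
force: [0.2, -0.7, 1.1]
opening: 53.6
finger_force: 0.0
```

```bash
python3 - <<'E'
from h import *
print(monitor.get_state()['eef_pos']);to(467,-120.5,102,-59)
eyes.camera('top');print(monitor.get_state()['eef_pos']);to(467,-120.5,102,-59)
E
```

```text
[ 468.93154837 -123.84756853  350.50663766]
shift [ 0.0001 -0.0038  0.0681] yaw 0.14 tilt -1.0
[ 468.55597262 -123.72617499  347.83200011]
shift [ 0.0005 -0.0033  0.0654] yaw 0.14 tilt -1.0
```

Request:
send_rows --pt "0 -0.003 0.02" --pt "0 -0.003 0.04" --pt "0 -0.003 0.055" --pt "0 -0.003 0.062" --pt "0 -0.003 0.065" --pt "0 -0.003 0.065" --pt "0 -0.003 0.065" --yaw '[0,0,0,0,0,0,0]'

```text
time_s: 12.28
eef_pos: [467.3, -120.8, 287.5]
tool_rot: [3.026, 0.844, 0.001]
force: [-0.2, 0.8, -0.4]
opening: 53.3
finger_force: 0.0
```

Request:
send_rows --pt "0 0 0" --pt "0 0 0" --pt "0 0 0" --pt "0 0 0" --pt "0 0 0" --pt "0 0 0" --pt "0 0 0" --pt "0 0 0" --pt "0 0 0" --pt "0 0 0" --yaw '[0,0,0,0,0,0,0,0,0,0]' --gripper 255 --newtons 25

```text
time_s: 13.12
eef_pos: [467.0, -120.5, 286.7]
tool_rot: [-3.026, -0.844, 0.0]
force: [0.0, -0.1, 0.8]
opening: 11.7
finger_force: 24.9
```

```bash
python3 - <<'E'
from h import *
im,d,P=look('scene'); cv2.imwrite('pics/s3.png',cv2.resize(im[160:300,190:350],None,fx=5,fy=5,interpolation=3)[:600])
s=monitor.get_state();print(s['eef_pos'],s['opening'],s['finger_force'],s['force']);to(467,-120.5,102,-59)
E
```

```text
[ 466.97224736 -120.52257953  286.65999119] 11.959314862360511 24.88639622926712 [-0.65853756  1.74845593  0.05289802]
shift [ 0.     -0.      0.0043] yaw 0.17 tilt -1.0
```

View pics/s3.png

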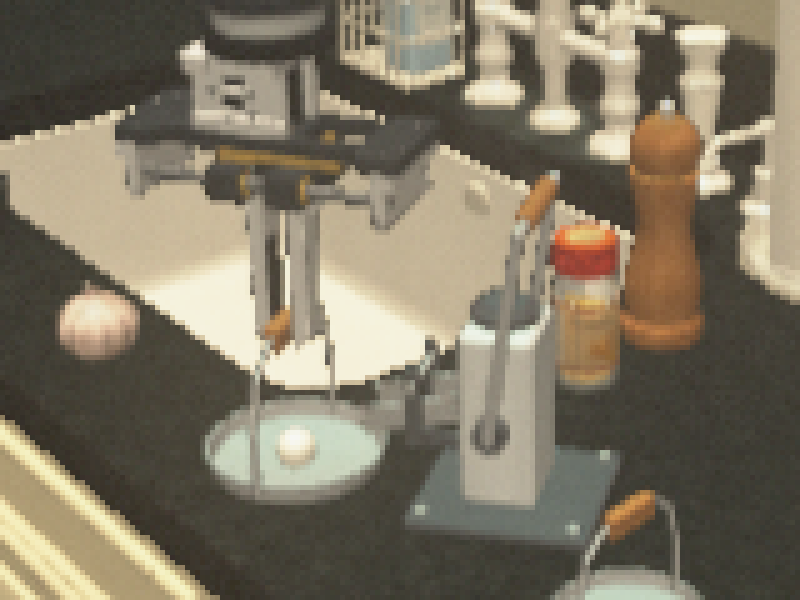

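The grip is closed on the large dish's handle (crop (285,325)), the sweet sits in the middle at (297,445), and the lever is at rest. Now I'll draw the dish out gently.

Request:
send_rows --pt "0 0 0" --pt "0 0 0" --pt "0 -0.0003 0" --pt "-0.0001 -0.001 0" --pt "-0.0003 -0.002 0" --pt "-0.0004 -0.0035 0" --pt "-0.0006 -0.005 0" --pt "-0.0009 -0.007 0" --pt "-0.001 -0.009 0" --pt "-0.0014 -0.011 0" --yaw '[0,0,0,0,0,0,0,0,0,0]' --newtons 40

```text
time_s: 14.0
eef_pos: [460.0, -111.7, 286.8]
tool_rot: [3.026, 0.844, 0.0]
force: [0.5, 0.1, -1.4]
opening: 11.5
finger_force: 39.9
```

Request:
send_rows --pt "-0.0003 -0.002 0" --pt "-0.0005 -0.004 0" --pt "-0.0008 -0.006 0" --pt "-0.001 -0.008 0" --pt "-0.0013 -0.01 0" --pt "-0.0015 -0.012 0" --pt "-0.0018 -0.014 0" --pt "-0.002 -0.016 0" --pt "-0.0023 -0.018 0" --pt "-0.0025 -0.02 0" --yaw '[0,0,0,0,0,0,0,0,0,0]'

```text
time_s: 14.83
eef_pos: [447.5, -95.9, 286.8]
tool_rot: [3.026, 0.844, 0.0]
force: [-0.1, -0.4, -1.3]
opening: 11.6
finger_force: 39.9
```

Request:
send_rows --pt "-0.0003 -0.002 0" --pt "-0.0005 -0.004 0" --pt "-0.0008 -0.006 0" --pt "-0.001 -0.0075 0" --pt "-0.0012 -0.009 0" --pt "-0.0013 -0.01 0" --pt "-0.0014 -0.0105 0" --pt "-0.0014 -0.011 0" --pt "-0.0014 -0.011 0" --pt "-0.0014 -0.011 0" --yaw '[0,0,0,0,0,0,0,0,0,0]'

```text
time_s: 15.67
eef_pos: [440.7, -87.3, 286.7]
tool_rot: [-3.026, -0.844, 0.0]
force: [-0.3, 0.5, 4.1]
opening: 11.6
finger_force: 39.9
```

Request:
send_rows --pt "0 0 -0.0005" --pt "0 0 -0.0015" --pt "0 0 -0.003" --pt "0 0 -0.005" --pt "0 0 -0.008" --pt "0 0 -0.011" --pt "0 0 -0.015" --pt "0 0 -0.019" --pt "0 0 -0.023" --pt "0 0 -0.027" --yaw '[0,0,0,0,0,0,0,0,0,0]'

```text
time_s: 16.5
eef_pos: [440.7, -87.4, 314.2]
tool_rot: [3.026, 0.844, 0.0]
force: [0.1, 0.0, -2.5]
opening: 11.5
finger_force: 39.9
```

Request:
send_rows --pt "0 0 -0.004" --pt "0 0 -0.008" --pt "0 0 -0.012" --pt "0 0 -0.016" --pt "0 0 -0.02" --pt "0 0 -0.024" --pt "0 0 -0.028" --pt "0 0 -0.032" --pt "0 0 -0.036" --pt "0 0 -0.04" --yaw '[0,0,0,0,0,0,0,0,0,0]'

```text
time_s: 17.33
eef_pos: [440.7, -87.4, 354.0]
tool_rot: [-3.026, -0.844, -0.0]
force: [-0.5, -0.8, -1.5]
opening: 11.1
finger_force: 39.9
```

Request:
send_rows --pt "0 0 -0.004" --pt "0 0 -0.008" --pt "0 0 -0.012" --pt "0 0 -0.016" --pt "0 0 -0.02" --pt "0 0 -0.024" --pt "0 0 -0.027" --pt "0 0 -0.029" --pt "0 0 -0.03" --pt "0 0 -0.03" --yaw '[0,0,0,0,0,0,0,0,0,0]'

```text
time_s: 18.17
eef_pos: [440.7, -87.3, 383.8]
tool_rot: [3.026, 0.844, 0.0]
force: [0.5, 0.2, -1.5]
opening: 11.7
finger_force: 39.9
```

```bash
python3 - <<'E'
from h import *
im,d,P=look('scene'); cv2.imwrite('pics/s4.png',cv2.resize(im[120:280,160:350],None,fx=4,fy=4,interpolation=3)[:600])
s=monitor.get_state();print(s['eef_pos'],s['q'],s['opening'],s['finger_force'],s['force'])
X=cloud(d,P)
for r in nets.masks_of('dish','scene')[:2]: p=X[r['mask']];print(r['pixel'],r['conf'],np.median(p,0).round(),np.percentile(p[:,2],[3,97]).round())
for r in nets.spot_point('sweet_center','scene')[:2]: print(r,px2w(r['pixel'],0,P,117).round(1))
E
```

```text
[440.70536747 -87.33869843 383.615958  ] [-2.77200879e-01  9.40908972e-02  1.81836818e+00  1.23726801e-05
  1.22915776e+00  7.49535047e-01] 11.700722962051454 39.88422095775604 [-0.2134448  -0.72008067 -1.44133468]
[228.2, 218.4] 0.86 [437. -89. 112.] [105. 203.]
[311.9, 280.3] 0.84 [ 511. -378.   10.] [ 4. 81.]
{'pixel': [235.8, 219.0], 'conf': 0.4} [443.5 -96.2 117. ]
```

View pics/s4.png

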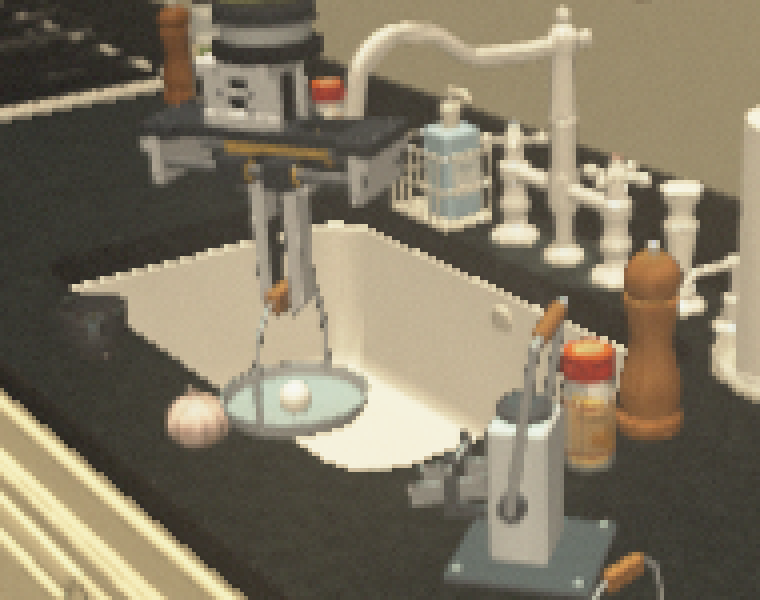

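The dish is level about 97 mm up, with the sweet in the middle at crop (297,395), clear of the dispenser and with the lever at rest. Now the quarter turn (83° needed).

Request:
send_rows --pt "0 0 0" --pt "0 0 0" --pt "0 0 0" --pt "0 0 0" --pt "0 0 0" --pt "0 0 0" --pt "0 0 0" --pt "0 0 0" --pt "0 0 0" --pt "0 0 0" --yaw '[0.3,1,2,3.5,5.5,8,11,14,17,20]'

```text
time_s: 19.15
eef_pos: [440.7, -87.3, 383.6]
tool_rot: [-3.127, -0.3, 0.0]
force: [0.4, -0.4, -1.4]
opening: 11.8
finger_force: 39.9
```

Request:
send_rows --pt "0 0 0" --pt "0 0 0" --pt "0 0 0" --pt "0 0 0" --pt "0 0 0" --pt "0 0 0" --pt "0 0 0" --pt "0 0 0" --pt "0 0 0" --pt "0 0 0" --yaw '[3,6,9,12,15,18,21,24,27,30]'

```text
time_s: 19.98
eef_pos: [440.7, -87.3, 383.6]
tool_rot: [-3.098, 0.519, 0.0]
force: [-0.3, -0.1, -2.1]
opening: 11.7
finger_force: 39.9
```

Request:
send_rows --pt "0 0 0" --pt "0 0 0" --pt "0 0 0" --pt "0 0 0" --pt "0 0 0" --pt "0 0 0" --pt "0 0 0" --pt "0 0 0" --pt "0 0 0" --pt "0 0 0" --yaw '[3,6,9,12,15,18,21,23,25,26]'

```text
time_s: 20.82
eef_pos: [440.7, -87.3, 383.6]
tool_rot: [-2.903, 1.202, 0.0]
force: [0.2, -0.7, -2.7]
opening: 11.9
finger_force: 39.9
```

Request:
send_rows --pt "0 0 0" --pt "0 0 0" --pt "0 0 0" --pt "0 0 0" --pt "0 0 0" --pt "0 0 0" --pt "0 0 0" --pt "0 0 0" --pt "0 0 0" --pt "0 0 0" --yaw '[0.7,1.4,2,2.5,3,3.5,4,4.5,5,5.5]'

```text
time_s: 21.65
eef_pos: [440.7, -87.3, 383.7]
tool_rot: [2.843, -1.337, -0.0]
force: [-0.0, 0.5, -0.6]
opening: 11.3
finger_force: 39.9
```

```bash
python3 - <<'E'
from h import *
im,d,P=look('scene'); cv2.imwrite('pics/s5.png',cv2.resize(im[120:280,160:350],None,fx=4,fy=4,interpolation=3)[:600])
s=monitor.get_state();R=Ro.from_rotvec(s['tool_rot']).as_matrix();print(s['eef_pos'],s['q'],s['opening'],s['finger_force'],'tool x ang',np.degrees(np.arctan2(R[1,0],R[0,0])))
X=cloud(d,P).reshape(-1,3)
m=np.hypot(X[:,0]-440.7,X[:,1]+87.3)<70
g=X[m&(X[:,2]>145)&(X[:,2]<192)]; print('arch',len(g),cv2.minAreaRect(g[:,:2].astype(np.float32)))
r=X[m&(X[:,2]>108)&(X[:,2]<128)]; print('rim',r.mean(0),cv2.minAreaRect(r[:,:2].astype(np.float32)))
E
```

```text
[440.7153371  -87.33887409 383.64807047] [-2.77194380e-01  9.40689523e-02  1.81831355e+00  7.15665646e-06
  1.22916837e+00  2.17340136e+00] 11.44375573716057 39.88417625427246 tool x ang -50.40893036234048
arch 69 ((436.3275146484375, -90.78477478027344), (15.208580017089844, 109.18405151367188), 41.03352737426758)
rim [441.92708137 -82.06507596 114.43610294] ((440.7332763671875, -87.36019897460938), (111.77680206298828, 107.2170181274414), 51.315738677978516)
```

View pics/s5.png

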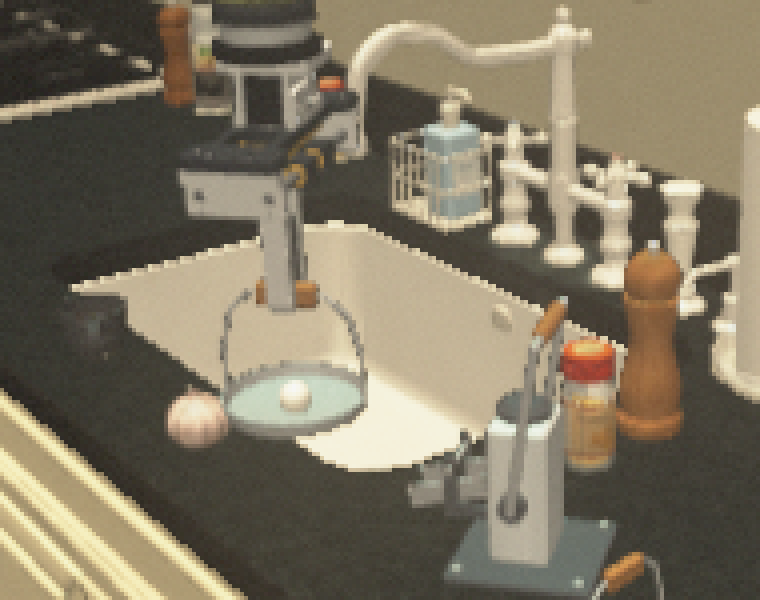

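The arch now lies in line with the spout direction, the dish is level, and the sweet is centred at crop (295,395). I'll let it settle and hand in.

Request:
send_rows --pt "0 0 0" --pt "0 0 0" --pt "0 0 0" --pt "0 0 0" --pt "0 0 0" --pt "0 0 0" --yaw '[0.4,0.8,1.2,1.4,1.5,1.5]'

```text
time_s: 22.2
eef_pos: [440.7, -87.3, 383.6]
tool_rot: [2.826, -1.373, -0.0]
force: [1.5, -0.3, -1.8]
opening: 11.8
finger_force: 39.9
```

Request:
send_rows --pt "0 0 0" --pt "0 0 0" --pt "0 0 0" --pt "0 0 0" --pt "0 0 0" --pt "0 0 0" --pt "0 0 0" --pt "0 0 0" --pt "0 0 0" --pt "0 0 0" --yaw '[0,0,0,0,0,0,0,0,0,0]'

```text
time_s: 23.03
eef_pos: [440.7, -87.3, 383.6]
tool_rot: [2.826, -1.373, -0.0]
force: [0.2, 0.6, -1.3]
opening: 11.5
finger_force: 39.9
```

```bash
python3 -c "
from h import *
print(order.job_done())"
```

```text
the job is handed in; nothing more can be done
None
```

The job is handed in, with no verdict returned: the lever was pulled fully and eased back to rest, and the large dish is held level about 97 mm up, its arch in line with the spout and the sweet in its middle.

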